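# Turn the table sign over to the rook

## Robot

A 6-joint arm with a two-finger parallel gripper is mounted at the origin on the work surface. World frame = base frame: x ahead of the robot, y to its left, z up, the work surface at z = 0. Lengths are in m, angles in degrees, forces in N, time in s.
With the tool pointing down it reaches from about 0.375 to 0.975 m from the base axis. Payload 3.8 kg.
Tool frame: the origin (TCP) lies on the mounting face of the last link; the fingertips stand 166 mm ahead of it and the grasp point (between the pads) lies 147 mm ahead of it (bot.grip_depth is the distance from the TCP to the grasp point, in m); z points along the fingers, y is the direction in which the jaws open and shut (so a half turn about z gives the same grasp; the last joint's range is limited). The gripper opens to 88 mm and grips with 3 to 60 N. Pads are 18 mm wide; open, the fingers measure 123 mm over their backs; the gripper's body (75 mm by 187 mm) begins 45 mm behind the grasp point.
Start: joints at [-75.682, 15.12, 91.902, -0, 72.978, -2.114], TCP at [0.191, -0.647, 0.405] pointing down, gripper open.
Joint ranges: [-150.88, 150.88], [-54.13, 125.18], [17.81, 147.31], [-75.09, 255.09], [0, 152.58], [-146.25, 146.25]. Speed limits (degrees/s): [147.25, 147.25, 180, 180, 180, 180].

## Interface

Orientations are given as a 3x3 rotation matrix whose columns are the frame's x, y, z axes.
In Python, from rig import bot gives the robot as it stands. The module is installed in compiled form; this text tells all that it offers.
- The arm moves only by the tool apply_moves, never from a script. Its argument "plan" is a list that holds one entry, the list of rows, each a list of 6 numbers: the shift along the tool's x, y, z in m, then the turn, a rotation vector about the tool's x, y, z in rad. A call has 1 to 5 rows; each row is the pose to reach, as a shift and turn from the pose measured when the call began, along the tool's axes at that moment; what a row does not reach only later rows make up. A row lasts 1/12 s, in which the tool goes at most 41.7 mm and 7.16 degrees, less where a joint would pass 70% of its speed; a pose out of reach is approached as far as the arm can. A call with a gripper value outside its range is refused whole. "claw" is the closure in counts, from 0 (fully open) to 255 (shut), set as the call begins (left out, the last holds). The fingers move at their own pace and stop on an object; "grip_force" is the grip in N (left out, the last holds). Time passes only in rows, so rows that repeat a pose let the fingers close. It gives the time, the measured TCP pose, the force and the opening at its end, in the units of the state.
- bot.observe(): the state, without advancing time (a new reading comes with each control period).
- bot.grab_frame(name): name is "scene" or "top" or "wrist"; returns a dict with "image" (400x640x3 uint8, red, green, blue), "z_map" (400x640 float32, m along the optical axis (not along the pixel's ray), 0 where there is no reading), "fx", "fy", "cx", "cy" (pixels), "rvec" (rotation vector, rad) and "tvec" (3), from world to camera coordinates, as OpenCV has them. Camera axes: x right, y down, z forward; pixel columns grow to the right and rows downward; lengths in m; the calibration is good to about 2 mm. A picture is of the moment at which its call begins.
- bot.sign_off(): hands the job in, once; it reports no verdict.
The state is a dict: "t": time; "joint_pos": joint angles; "joint_velocities": joint speeds; "joint_torque": joint torques, N m; "position": TCP position; "eef_rot": TCP orientation; "force": force on the tool from outside, world axes, zero at the start; "wrist_torque": the same for the moment, N m; "grip_width": finger opening in m.
Only numpy, scipy, OpenCV 4.12 (cv2) and the standard library are available. Lean on these libraries where they do the work, as an engineer would, in place of code of your own. Each camera call takes 0.05 s, during which the arm holds its last target.

## Task

The table is laid for chess but its reversible sign still shows the hills to the room: draw the sign's bolt right up, spin the panel half a turn so that the rook faces the far side of the table, away from you, and push the bolt fully home in the other hole of the plinth. Leave the rook, the rocks and the dish on the table as they are.

Things in the scene. Friction and masses are not known exactly. Their poses are not given: they have to be found in the camera images.
- stand: The sign's pine plinth, 110 mm (x) by 250 mm (y) by 26 mm high, screwed down. Origin: centre of its underside, on the table; x points away from the robot to the far side of the table (within 40 degrees), z up. The panel's upright pivot is its z axis; a 44 mm collar, 10 mm high, stands round it on the plinth. Bolt holes lie at y = +88 and -88 mm.
- sign (a joint): Turn of the panel on its pivot, rad, counter-clockwise from above: 0 at the start (bolted, rook towards the robot), +pi or -pi after half a turn either way; no end stops. It turns with slight friction (0.04 N m) and stays where it is left, unless bolted.
- bolt (a joint): Lift of the bolt, m: 0 fully home, 0.024 fully up (stop). An upright 10 mm steel rod with a round nose, in two eyes on one side edge of the panel, 88 mm from the pivot, so it goes round with the panel. Home, its nose is 12 mm deep in the plinth; lifted over 13 mm it is clear and the panel can turn. Friction of 2.5 N holds it where it is left.
- bolt_knob (a point): Centre of the round wooden knob on top of the bolt: upright, 29 mm across, 26 mm high, spinning freely on the rod's end, 231 mm above the table when the bolt is home. Below it is only the 10 mm rod for 24 mm, down to the level of the panel's top. At the start it stands over the hole at the stand's y = +88 mm.
- rook_face (a point): Centre of the panel face with the rook, 119 mm above the table, 6 mm out from the pivot. Panel: 150 mm wide, 150 mm high (from 44 to 194 mm above the table), 12 mm thick, centred on the pivot, aluminium edge frame, hardboard; one face has a raised plywood rook, the other three hills. Axes turn with the panel: -x out of the rook face, y along the panel to the bolt, z up.
- bolt_hole (a point): Mouth of the plinth hole in which the bolt stands at the start (stand's y = +88 mm), 26 mm above the table: 15 mm across, 18 mm deep, in an aluminium keeper plate.
- free_hole (a point): Mouth of the other, empty plinth hole (stand's y = -88 mm), 26 mm above the table: 15 mm across, 18 mm deep, in an aluminium keeper plate.
- rook: Bystander: black plastic chess rook, 50 mm across and 76 mm high, standing on the chessboard. Origin: centre of its underside.
- outcrop_tall: Bystander: brown resin rock outcrop, about 110 by 90 mm and 95 mm high. Origin: on the table under its peak.
- outcrop_low: Bystander: brown resin rock outcrop, about 75 by 135 mm and 55 mm high. Origin: on the table under its highest rock.
- dish: Bystander: empty white ceramic dish, 110 mm across and 30 mm high. Origin: centre of its underside.

How it is judged:
By the outcome, as a careful person would: the job done as asked, in the order asked, and still so for the second after the job is handed in, with the robot touching nothing.
It also fails if it takes over 42 s, if anything falls off the work surface, if the arm or the gripper's body presses on something with over 40 N, if the wrist force passes 120 N, or if a joint passes its speed limit or range.

## Working session

There is one attempt and no reset: what is moved stays moved. The work goes in short steps, Python scripts to look and compute and a tool call to move; the robot and the scene stay as the last step left them, time stands still between calls to the robot, and variables do not carry over. Pictures are saved under pics/ and viewed, and the job is handed in when it is done.

Besides the shell and the picture viewer there is one more tool, called after "Request:" as name([rows], argument=value, ...), one row to a line, values as JSON. apply_moves: Moves the arm, as the interface text tells. Its arguments: {"type":"object","properties":{"plan":{"type":"array","items":{"type":"array","items":{"type":"array","items":{"type":"number"}}}},"claw":{"type":"number"},"grip_force":{"type":"number"}},"required":["plan"]}

```bash
mkdir -p pics
cat > h.py <<'E'
import numpy as np, cv2
from rig import bot
def grab(n,fn):
    f=bot.grab_frame(n); cv2.imwrite('pics/'+fn,f['image'][:,:,::-1]); np.savez('pics/'+fn+'.npz',**f); return f
def load(fn): return dict(np.load('pics/'+fn+'.npz'))
def ray(f,u,v):
    R,_=cv2.Rodrigues(f['rvec']); t=np.ravel(f['tvec']); c=-R.T@t
    d=R.T@np.array([(u-f['cx'])/f['fx'],(v-f['cy'])/f['fy'],1.]); return c,d
def onz(f,u,v,z):
    c,d=ray(f,u,v); return c+d*(z-c[2])/d[2]
def pt(f,u,v):
    c,d=ray(f,u,v); return c+d*f['z_map'][int(v),int(u)]
def cloud(f):
    H,W=f['z_map'].shape; u,v=np.meshgrid(np.arange(W),np.arange(H)); z=f['z_map']
    R,_=cv2.Rodrigues(f['rvec']); t=np.ravel(f['tvec'])
    P=np.stack([(u-f['cx'])/f['fx']*z,(v-f['cy'])/f['fy']*z,z],-1)-t
    P=P@R; P[z==0]=np.nan; return P
E
python3 - <<'E'
from h import *
for n in ('scene','top','wrist'): 
    f=grab(n,n+'0.png'); print(n,f['fx'],ray(f,320,200))
s=bot.observe(); print(s)
E
```

```text
scene 421.4746107688906 (array([1.5243957 , 0.68198447, 0.87690402]), array([-0.71741433, -0.46715206, -0.51681271]))
top 429.66884614536224 (array([0.374338  , 0.02497667, 1.19279012]), array([ 0.16561947,  0.02051731, -0.98609008]))
wrist 325.3963924175732 (array([ 0.25795988, -0.62654946,  0.38301641]), array([-0.28039133, -0.08348014, -0.95638826]))
{'t': 0.15, 'joint_pos': array([-7.56822342e+01,  1.51604158e+01,  9.19606134e+01,  6.07524576e-04,
        7.29786759e+01, -2.11704256e+00]), 'joint_velocities': array([ 0.02734524, -0.16635491, -0.20355599,  0.02165902, -0.08982506,
        0.00145154]), 'joint_torque': array([ 9.31405921e-04, -5.02848315e+01, -3.57468474e+01,  7.29670725e-02,
        2.49991205e-02, -1.03777265e-04]), 'position': array([ 0.19088057, -0.64719058,  0.40368513]), 'eef_rot': array([[ 9.59143166e-01,  2.82920856e-01, -4.20522134e-04],
       [ 2.82921158e-01, -9.59141682e-01,  1.68863759e-03],
       [ 7.44104861e-05, -1.73861982e-03, -9.99998486e-01]]), 'force': array([-0.37022531, -0.05764705,  0.53281706]), 'wrist_torque': array([-0.06327938,  0.01204298,  0.06545436]), 'grip_width': 0.08816235480725741}
```

View pics/scene0.png

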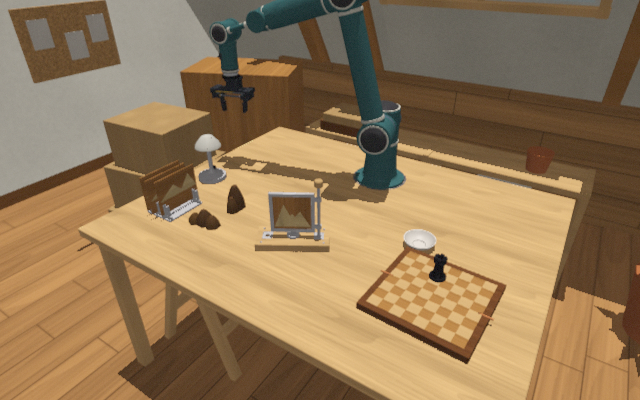

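View pics/top0.png

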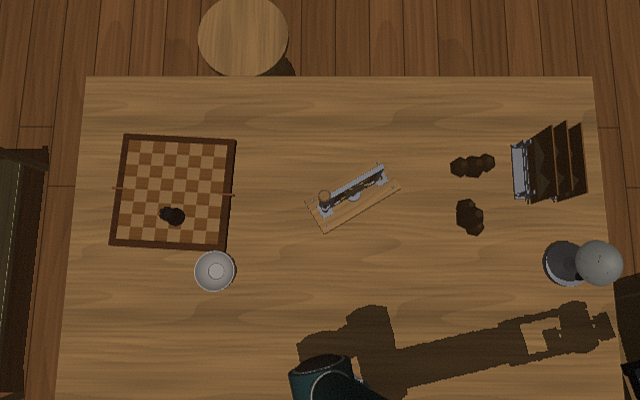

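Scene view: the hills face the far side, with the knob at about (318,182). In the top view the plinth runs from (305,203) to (400,187), the knob is at about (324,196), and the rocks are to the right at (470,165) and (470,217). Next I'll measure the plinth and knob.

Run:
```python
from h import *
f=load('top0.png'); P=cloud(f)
x0,y0=290,140
reg=np.zeros((400,640),bool); reg[140:260,280:420]=1
z=P[...,2]
print('table z',np.nanmedian(P[240:255,290:400,2]))
for lo,hi,n in((.02,.034,'plinth'),(.18,.21,'paneltop'),(.225,.26,'knob')):
    m=reg&(z>lo)&(z<hi); q=P[m]; print(n,m.sum(),np.median(q,0))
    r=cv2.minAreaRect((q[:,:2]*1000).astype(np.float32)); print(r); print(cv2.boxPoints(r))
im=f['image'][140:250,285:415]; cv2.imwrite('pics/topc.png',cv2.resize(im,None,fx=5,fy=5,interpolation=2)[:,:,::-1])
f=load('scene0.png'); P=cloud(f); z=P[...,2]
reg=np.zeros((400,640),bool); reg[170:260,240:340]=1
for lo,hi,n in((.023,.029,'plinth'),(.21,.26,'knob')):
    m=reg&(z>lo)&(z<hi); q=P[m]; print(n,m.sum(),np.median(q,0))
    r=cv2.minAreaRect((q[:,:2]*1000).astype(np.float32)); print(r); print(q.min(0),q.max(0))
im=f['image'][165:265,235:345]; cv2.imwrite('pics/scc.png',cv2.resize(im,None,fx=5.5,fy=5.5,interpolation=2)[:,:,::-1])
```

```text
table z -0.0016442443870639694
plinth 2464 [ 0.5765997  -0.04150713  0.02459975]
((588.4376220703125, -39.93070983886719), (110.5680160522461, 250.7436981201172), 31.10621452331543)
[[ 476.33246    38.85289 ]
 [ 605.8732   -175.83665 ]
 [ 700.5428   -118.71431 ]
 [ 571.002      95.975235]]
paneltop 339 [ 0.5885739  -0.03962577  0.19228774]
((588.3621215820312, -39.91845703125), (12.759767532348633, 149.9490203857422), 30.153156280517578)
[[ 545.1848     21.706234]
 [ 620.5062   -107.952545]
 [ 631.5394   -101.54315 ]
 [ 556.218      28.115631]]
knob 134 [0.54294617 0.03583669 0.24156862]
((543.4779052734375, 36.559425354003906), (27.174633026123047, 27.12032127380371), 68.75938415527344)
[[525.91644   28.807781]
 [551.1944    18.982487]
 [561.03937   44.31107 ]
 [535.7614    54.136364]]
plinth 750 [ 0.60922192 -0.02117649  0.02734282]
((597.402587890625, -115.484375), (203.62559509277344, 420.9385070800781), 4.1993088722229)
[ 0.48378619 -0.33167223  0.02302671] [0.69944028 0.09332891 0.02899484]
knob 85 [0.55249845 0.04249534 0.2376348 ]
((549.279296875, 39.74078369140625), (25.65098762512207, 25.550931930541992), 61.219818115234375)
[0.53322665 0.02736983 0.21016793] [0.56244739 0.05304238 0.24796469]
```

View pics/topc.png

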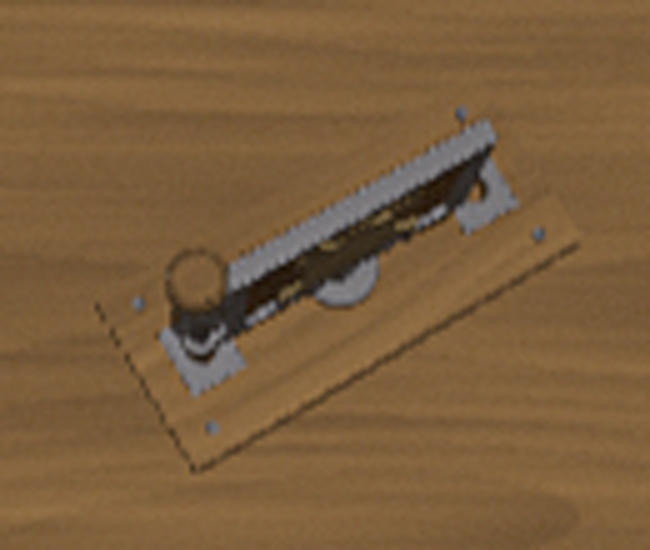

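View pics/scc.png

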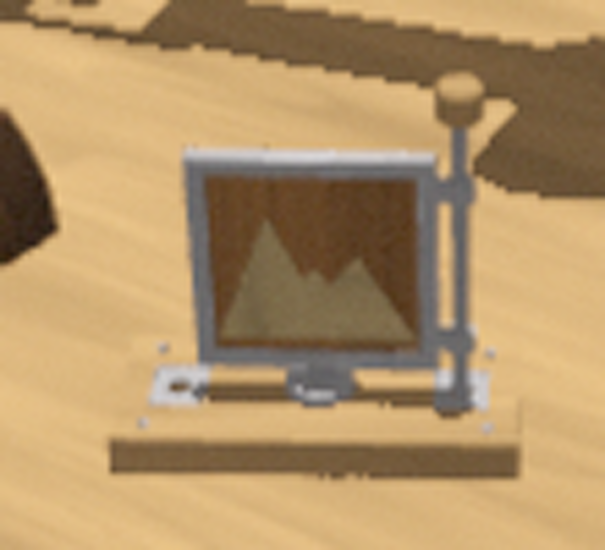

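Run:
```python
from h import *
f=load('top0.png'); P=cloud(f)
piv=np.array([.5884,-.0399])
for n,(a,b,c,d) in dict(r1=(445,148,500,182),r2=(450,195,490,240),lamp=(540,235,626,290),racks=(508,118,590,208)).items():
    q=P[b:d,a:c].reshape(-1,3); q=q[q[:,2]>.012]
    print(n,q.min(0).round(3),q.max(0).round(3),'mindist pivot',np.linalg.norm(q[:,:2]-piv,axis=1).min().round(3))
R=bot.observe()['eef_rot'];p=bot.observe()['position']
for g in ([.5435,.036,.30],[.5435,.036,.231]):
    t=np.array(g)+[0,0,.147]; print('tcp',t,'toolshift',R.T@(t-p))
```

```text
r1 [ 0.641 -0.439  0.012] [ 0.705 -0.32   0.061] mindist pivot 0.291
r2 [ 0.476 -0.401  0.012] [ 0.575 -0.33   0.099] mindist pivot 0.293
lamp [ 0.34  -0.665  0.012] [ 0.458 -0.558  0.201] mindist pivot 0.549
racks [ 0.562 -0.61   0.013] [ 0.754 -0.495  0.162] mindist pivot 0.455
tcp [0.5435 0.036  0.447 ] toolshift [ 0.53150481 -0.55558848 -0.04230943]
tcp [0.5435 0.036  0.378 ] toolshift [ 0.53149967 -0.55546852  0.02669047]
```

Request:
apply_moves([
  [[0.53,-0.555,-0.042,0,0,0.287],[0.53,-0.555,-0.042,0,0,0.287],[0.53,-0.555,-0.042,0,0,0.287],[0.53,-0.555,-0.042,0,0,0.287],[0.53,-0.555,-0.042,0,0,0.287]],
], claw=90, grip_force=15)

```text
t: 0.57
position: [0.2865, -0.4607, 0.4156]
eef_rot: [[1.0, -0.001, -0.001], [-0.001, -1.0, 0.002], [-0.001, -0.002, -1.0]]
force: [0.9, 1.3, 0.2]
grip_width: 0.0583
```

Request:
apply_moves([
  [[0.257,-0.497,-0.031,0,0,0],[0.257,-0.497,-0.031,0,0,0],[0.257,-0.497,-0.031,0,0,0],[0.257,-0.497,-0.031,0,0,0],[0.257,-0.497,-0.031,0,0,0]],
])

```text
t: 0.98
position: [0.382, -0.2757, 0.4278]
eef_rot: [[1.0, -0.002, -0.001], [-0.002, -1.0, 0.002], [-0.001, -0.002, -1.0]]
force: [1.2, -0.6, 0.9]
grip_width: 0.0568
```

```bash
python3 -c "
from h import *
print(bot.observe()['position'])"
```

```text
[ 0.38195269 -0.27574007  0.42778218]
```

Request:
apply_moves([
  [[0.1615,-0.312,-0.019,0,0,0],[0.1615,-0.312,-0.019,0,0,0],[0.1615,-0.312,-0.019,0,0,0],[0.1615,-0.312,-0.019,0,0,0],[0.1615,-0.312,-0.019,0,0,0]],
])

```text
t: 1.4
position: [0.4775, -0.0909, 0.4395]
eef_rot: [[1.0, -0.002, -0.0], [-0.002, -1.0, 0.002], [-0.0, -0.002, -1.0]]
force: [0.7, -0.6, -0.4]
grip_width: 0.0571
```

Request:
apply_moves([
  [[0.064,-0.125,-0.008,0,0,0],[0.064,-0.125,-0.008,0,0,0],[0.064,-0.125,-0.008,0,0,0],[0.064,-0.125,-0.008,0,0,0],[0.064,-0.125,-0.008,0,0,0]],
])

```text
t: 1.82
position: [0.5429, 0.0374, 0.4476]
eef_rot: [[1.0, 0.003, 0.0], [0.003, -1.0, 0.004], [0.0, -0.004, -1.0]]
force: [-0.4, -0.6, 0.0]
grip_width: 0.057
```

```bash
python3 -c "
from h import *
print(bot.observe()); f=grab('wrist','w1.png')
P=cloud(f); m=(P[...,2]>.235)&(P[...,2]<.255); print(m.sum(), np.nanmedian(P[m],0))
"
```

```text
{'t': 1.8167, 'joint_pos': array([  1.25467863,  -0.51242857, 104.88415833,   0.21077772,
        75.61599116,  91.03041796]), 'joint_velocities': array([-3.48327289, -1.46659298,  2.35042748, -2.54952382,  1.27499633,
       -2.7038991 ]), 'joint_torque': array([  1.23179801, -35.49799919, -36.40150309,   0.27046192,
        -0.12676877,   0.32852593]), 'position': array([0.54290313, 0.03741768, 0.44761284]), 'eef_rot': array([[ 9.99995488e-01,  3.00083222e-03,  1.37858686e-04],
       [ 3.00032137e-03, -9.99989136e-01,  3.56731113e-03],
       [ 1.48562090e-04, -3.56688142e-03, -9.99993628e-01]]), 'force': array([-0.35943644, -0.64033316,  0.03522992]), 'wrist_torque': array([ 0.04797584,  0.03666854, -0.02245715]), 'grip_width': 0.05696674647349858}
1647 [0.54658539 0.03678466 0.24288169]
```

View pics/w1.png

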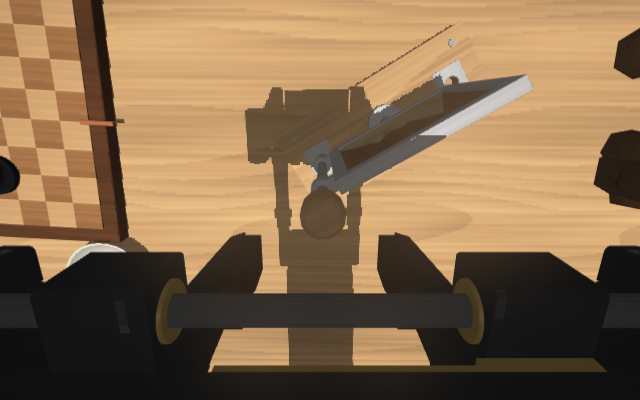

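The wrist view shows the knob at (322,214), midway between the fingers. Measured position agrees within about 3 mm (top at 0.243 m), so I'll descend.

Request:
apply_moves([
  [[0.001,0.001,0.03,0,0,0],[0.001,0.001,0.055,0,0,0],[0.001,0.001,0.07,0,0,0],[0.001,0.001,0.07,0,0,0],[0.001,0.001,0.07,0,0,0]],
])

```text
t: 2.28
position: [0.5421, 0.0336, 0.3763]
eef_rot: [[1.0, 0.001, -0.004], [0.001, -1.0, 0.002], [-0.004, -0.002, -1.0]]
force: [-0.3, 0.9, 0.7]
grip_width: 0.0568
```

Request:
apply_moves([
  [[0,0,0,0,0,0],[0,0,0,0,0,0],[0,0,0,0,0,0],[0,0,0,0,0,0],[0,0,0,0,0,0]],
], claw=255, grip_force=15)

```text
t: 2.7
position: [0.5424, 0.0339, 0.3775]
eef_rot: [[1.0, 0.0, -0.002], [0.0, -1.0, 0.003], [-0.002, -0.003, -1.0]]
force: [-0.5, 2.1, 2.7]
grip_width: 0.0277
```

```bash
python3 -c "
from h import *
print(bot.observe()); f=grab('wrist','w2.png');f=grab('scene','s2.png')
"
```

```text
{'t': 2.7, 'joint_pos': array([  0.89904269,   2.03005534, 109.78338466,   0.18302888,
        68.30641879,  90.81041568]), 'joint_velocities': array([ 0.18585146,  0.07190781, -0.19781415, -0.12527997, -0.05162358,
        0.04108678]), 'joint_torque': array([-1.66632839e+00, -3.48996520e+01, -3.31477475e+01, -9.19533391e-01,
       -1.27937961e-01, -2.76367085e-03]), 'position': array([0.54244616, 0.03393277, 0.37751427]), 'eef_rot': array([[ 9.99997653e-01,  3.59784052e-04, -2.13648297e-03],
       [ 3.66054000e-04, -9.99995626e-01,  2.93503958e-03],
       [-2.13541764e-03, -2.93581476e-03, -9.99993410e-01]]), 'force': array([-0.49744935,  2.08344577,  2.67223067]), 'wrist_torque': array([ 0.37737983,  0.05649408, -0.00794811]), 'grip_width': 0.027697219582676937}
```

View pics/w2.png

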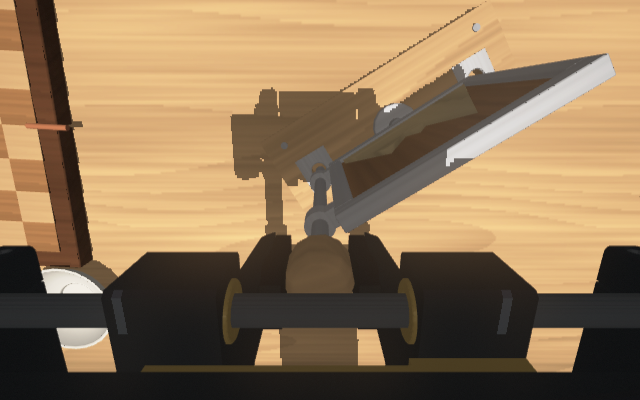

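The knob is gripped at 27.7 mm, between the fingers at (320,265). Now I'll draw the bolt.

Request:
apply_moves([
  [[0,-0.001,-0.006,0,0,0],[0,-0.001,-0.013,0,0,0],[0,-0.001,-0.02,0,0,0],[0,-0.001,-0.025,0,0,0],[0,-0.001,-0.025,0,0,0]],
])

```text
t: 3.22
position: [0.5424, 0.0345, 0.4026]
eef_rot: [[1.0, 0.001, -0.003], [0.001, -1.0, 0.001], [-0.003, -0.001, -1.0]]
force: [2.0, -1.8, -3.3]
grip_width: 0.0279
```

Request:
apply_moves([
  [[0,0,-0.001,0,0,0],[0,0,-0.002,0,0,0],[0,0,-0.002,0,0,0]],
])

```text
t: 3.47
position: [0.542, 0.0342, 0.4028]
eef_rot: [[1.0, 0.001, -0.005], [0.001, -1.0, 0.001], [-0.005, -0.001, -1.0]]
force: [2.4, -5.1, -11.5]
grip_width: 0.0279
```

```bash
python3 -c "
from h import *
f=grab('scene','s3.png')
P=cloud(f); m=np.zeros(P.shape[:2],bool)
im=f['image'][140:260,240:360]; cv2.imwrite('pics/s3c.png',cv2.resize(im,None,fx=5,fy=5,interpolation=2)[:,:,::-1])
s=bot.observe();print(s['t'],s['force'],s['wrist_torque'])
"
```

```text
3.5167 [  2.81584021  -4.42741356 -11.5209404 ] [-0.65985384 -0.4294929   0.01265706]
```

View pics/s3c.png

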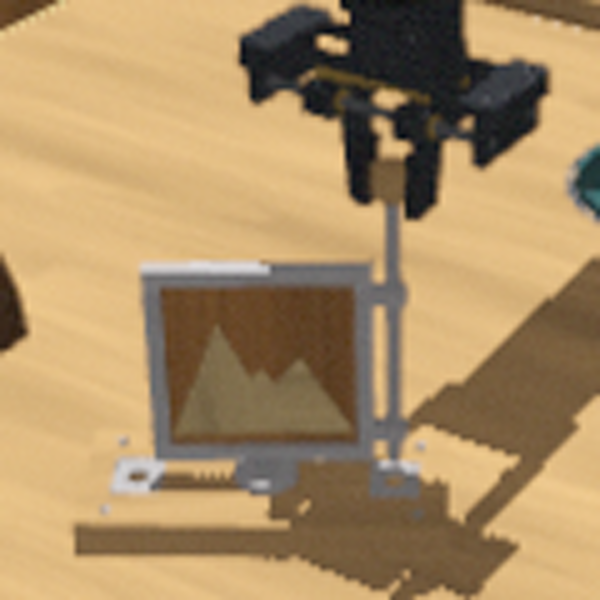

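The bolt is against its stop: 11.5 N at 25 mm of lift, and the nose is seen clear of the keeper plate. I'll swing it counter-clockwise along the 88 mm arc.

Request:
apply_moves([
  [[-0.0095,0.0065,0.001,0,0,0],[-0.018,0.014,0.001,0,0,0],[-0.0255,0.023,0.001,0,0,0],[-0.032,0.0325,0.001,0,0,0],[-0.037,0.043,0.001,0,0,0]],
])

```text
t: 3.93
position: [0.5057, -0.0097, 0.4027]
eef_rot: [[1.0, 0.001, 0.002], [0.001, -1.0, -0.001], [0.002, 0.001, -1.0]]
force: [12.2, -3.1, -11.5]
grip_width: 0.0279
```

Request:
apply_moves([
  [[-0.0025,0.011,0.0015,0,0,0],[-0.0045,0.0225,0.002,0,0,0],[-0.005,0.034,0.002,0,0,0],[-0.004,0.0455,0.002,0,0,0],[-0.0015,0.0565,0.002,0,0,0]],
])

```text
t: 4.35
position: [0.5049, -0.067, 0.4022]
eef_rot: [[1.0, 0.001, 0.005], [0.001, -1.0, 0.0], [0.005, -0.0, -1.0]]
force: [5.2, 3.9, 1.3]
grip_width: 0.0278
```

Request:
apply_moves([
  [[0.004,0.0105,0,0,0,0],[0.0095,0.021,0,0,0,0],[0.016,0.03,0,0,0,0],[0.024,0.0385,0,0,0,0],[0.033,0.0455,0,0,0,0]],
])

```text
t: 4.77
position: [0.5387, -0.1128, 0.4024]
eef_rot: [[1.0, 0.0, 0.005], [0.0, -1.0, 0.003], [0.005, -0.003, -1.0]]
force: [3.4, 6.6, 1.0]
grip_width: 0.0279
```

Request:
apply_moves([
  [[0.01,0.0055,0,0,0,0],[0.0205,0.01,0,0,0,0],[0.0315,0.013,0,0,0,0],[0.043,0.0145,0,0,0,0],[0.0545,0.0145,0,0,0,0]],
])

```text
t: 5.18
position: [0.594, -0.1278, 0.4023]
eef_rot: [[1.0, -0.0, 0.004], [-0.0, -1.0, 0.002], [0.004, -0.002, -1.0]]
force: [-0.3, 0.0, 1.0]
grip_width: 0.0278
```

Request:
apply_moves([
  [[0.0115,-0.0015,0,0,0,0],[0.0225,-0.0045,0,0,0,0],[0.031,-0.0075,0,0,0,0],[0.039,-0.012,0,0,0,0],[0.039,-0.012,0,0,0,0]],
])

```text
t: 5.6
position: [0.6344, -0.1152, 0.4019]
eef_rot: [[1.0, 0.001, 0.004], [0.001, -1.0, 0.002], [0.004, -0.002, -1.0]]
force: [0.4, -1.7, -0.6]
grip_width: 0.0279
```

```bash
python3 -c "
from h import *
s=bot.observe();print(s['t'],s['position'],s['force'],s['wrist_torque'])
f=grab('scene','s4.png')
im=f['image'][120:270,220:370]; cv2.imwrite('pics/s4c.png',cv2.resize(im,None,fx=4,fy=4,interpolation=2)[:,:,::-1])
f=grab('wrist','w4.png');f=grab('top','t4.png')
im=f['image'][140:250,285:415]; cv2.imwrite('pics/t4c.png',cv2.resize(im,None,fx=5,fy=5,interpolation=2)[:,:,::-1])
"
```

```text
5.6 [ 0.63439891 -0.11515496  0.4019249 ] [ 0.44184751 -1.67733347 -0.59845272] [-0.08698016 -0.11250353 -0.02551396]
```

View pics/s4c.png

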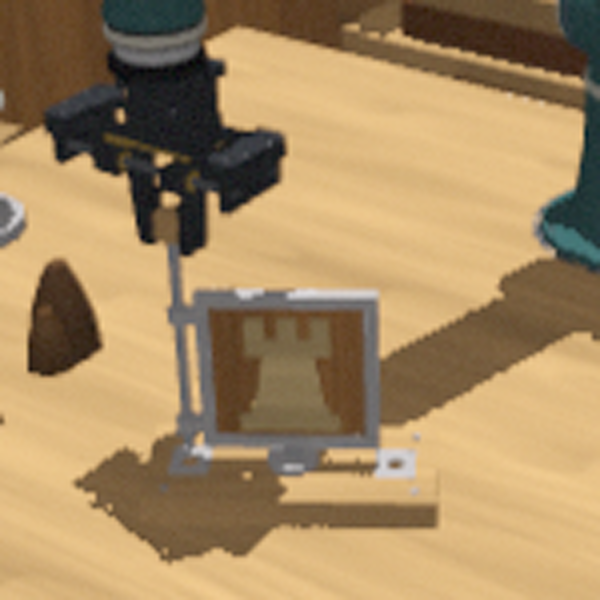

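View pics/w4.png

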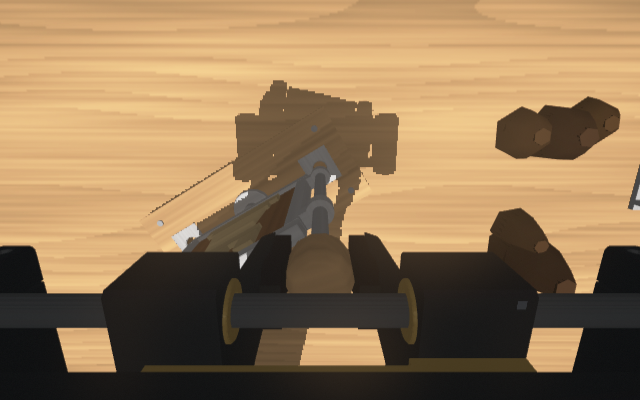

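View pics/t4c.png

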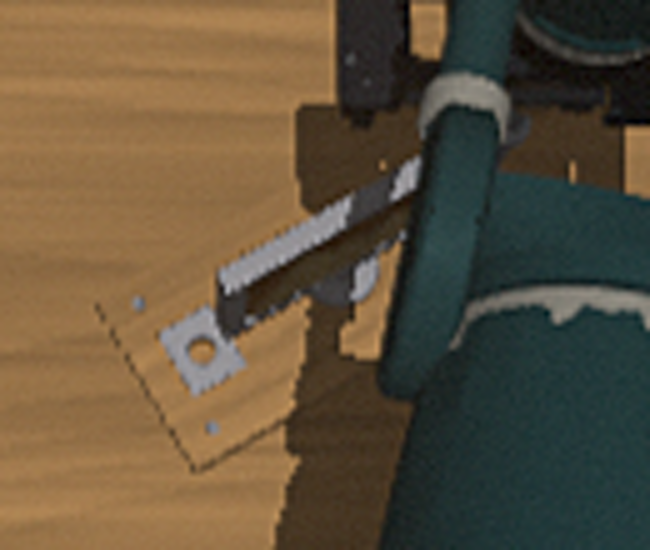

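Scene view: the rook now faces the far side, with the bolt over the far keeper. The top view shows the vacated hole at crop (202,351). I'll check the alignment numerically.

Run:
```python
from h import *
f=load('t4.png'); g=load('top0.png')
h1=onz(f,325.2,210.0,.026); h2=onz(g,381,177.8,.026); print(h1,h2,(h1+h2)/2,np.linalg.norm(h1-h2))
d=h1-h2; print('hole yaw',np.degrees(np.arctan2(-d[0],d[1])))
def ang(f,x1,reg):
    P=cloud(f); z=P[...,2]; m=np.zeros(z.shape,bool); m[reg[0]:reg[1],reg[2]:reg[3]]=1
    m&=(z>.18)&(z<.21); q=P[m][:,:2]; c=cv2.minAreaRect((q*1000).astype(np.float32)); 
    l=cv2.fitLine((q*1000).astype(np.float32),cv2.DIST_HUBER,0,.01,.01).ravel()
    print(m.sum(),c,np.degrees(np.arctan(-l[0]/l[1])),l)
ang(g,0,(140,250,285,415)); ang(f,0,(140,250,285,367))
ang(g,0,(140,250,330,367))
# scene: plinth front edge & panel face normal
for n in ('scene0.png','s4.png'):
    s=load(n);P=cloud(s);z=P[...,2];m=np.zeros(z.shape,bool);m[180:240,265:318]=1
    m&=(z>.07)&(z<.185)&(np.hypot(P[...,0]-.588,P[...,1]+.04)<.06)
    q=P[m][:,:2]; l=cv2.fitLine((q*1000).astype(np.float32),cv2.DIST_HUBER,0,.01,.01).ravel(); print(n,m.sum(),np.degrees(np.arctan(-l[0]/l[1])))
w=load('w4.png');P=cloud(w)
im=w['image'][120:290,240:400];cv2.imwrite('pics/w4c.png',cv2.resize(im,None,fx=4,fy=3.5,interpolation=2)[:,:,::-1])
```

```text
[0.54252897 0.03482083 0.026     ] [ 0.63321737 -0.11961908  0.026     ] [ 0.58787317 -0.04239913  0.026     ] 0.17909793376167232
hole yaw 30.421811243463452
339 ((588.3621215820312, -39.91845703125), (12.759767532348633, 149.9490203857422), 30.153156280517578) 30.66508 [ 5.1001877e-01 -8.6016327e-01  5.8794409e+02 -4.0761112e+01]
243 ((576.9808349609375, -20.444435119628906), (13.222631454467773, 105.53153228759766), 29.59823989868164) 30.835201 [ 5.1257050e-01 -8.5864514e-01  5.7555121e+02 -1.9201139e+01]
233 ((577.0870361328125, -20.93030548095703), (12.373900413513184, 105.77571868896484), 30.107419967651367) 31.3088 [ 5.1965034e-01 -8.5437906e-01  5.7644684e+02 -2.0991707e+01]
scene0.png 1044 30.558186
s4.png 1040 31.27968
```

View pics/w4c.png

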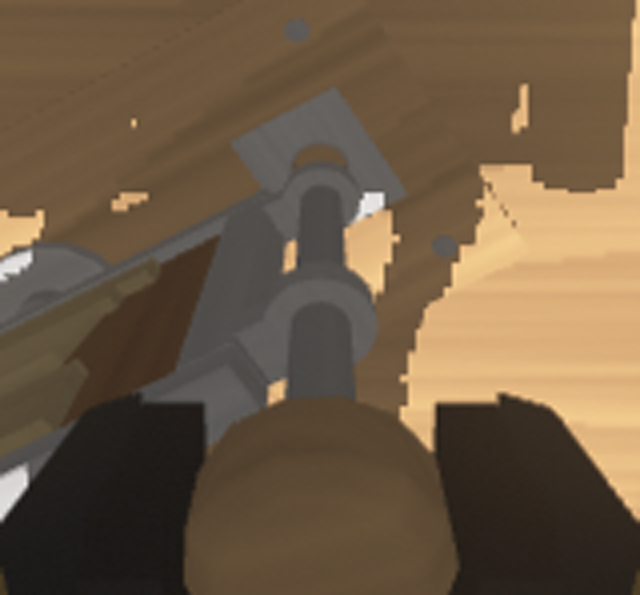

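The angles agree to within about 0.6° against a 1.6° tolerance, and the rod sits centred over the hole in the wrist view. I'll push down.

Request:
apply_moves([
  [[0,0,0.005,0,0,0],[0,0,0.01,0,0,0],[0,0,0.014,0,0,0],[0,0,0.017,0,0,0],[0,0,0.017,0,0,0]],
])

```text
t: 6.17
position: [0.6327, -0.1161, 0.384]
eef_rot: [[1.0, 0.0, 0.003], [0.0, -1.0, 0.001], [0.003, -0.001, -1.0]]
force: [1.1, -0.2, -2.4]
grip_width: 0.0282
```

Request:
apply_moves([
  [[0,0,0.003,0,0,0],[0,0,0.006,0,0,0],[0,0,0.0075,0,0,0],[0,0,0.0075,0,0,0]],
])

```text
t: 6.5
position: [0.6331, -0.116, 0.3784]
eef_rot: [[1.0, 0.0, 0.005], [0.0, -1.0, 0.002], [0.005, -0.002, -1.0]]
force: [-0.2, 1.5, 6.8]
grip_width: 0.0281
```

```bash
python3 -c "
from h import *
s=bot.observe();print(s['t'],s['position'],s['force'],s['wrist_torque'])
f=grab('scene','s5.png')
im=f['image'][120:270,220:370]; cv2.imwrite('pics/s5c.png',cv2.resize(im,None,fx=4,fy=4,interpolation=2)[:,:,::-1])
f=grab('wrist','w5.png')
im=f['image'][120:290,240:400];cv2.imwrite('pics/w5c.png',cv2.resize(im,None,fx=4,fy=3.5,interpolation=2)[:,:,::-1])
"
```

```text
6.5 [ 0.6331113  -0.11596191  0.37836625] [-0.24152211  1.52954074  6.76398845] [ 0.25389103  0.11763089 -0.04197109]
```

View pics/s5c.png

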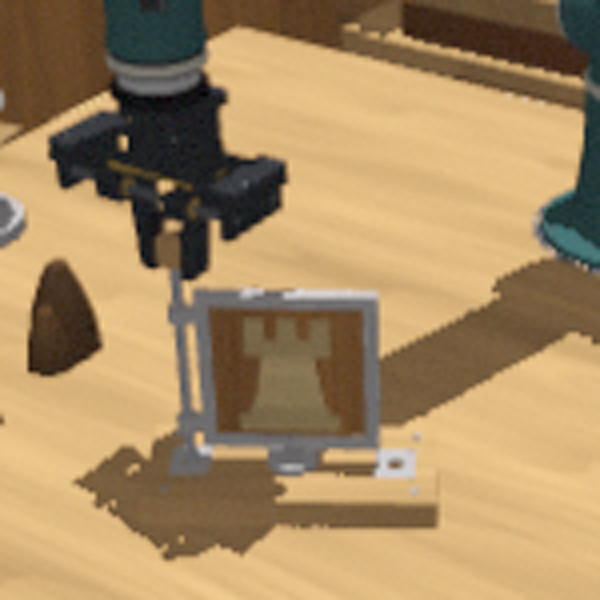

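View pics/w5c.png

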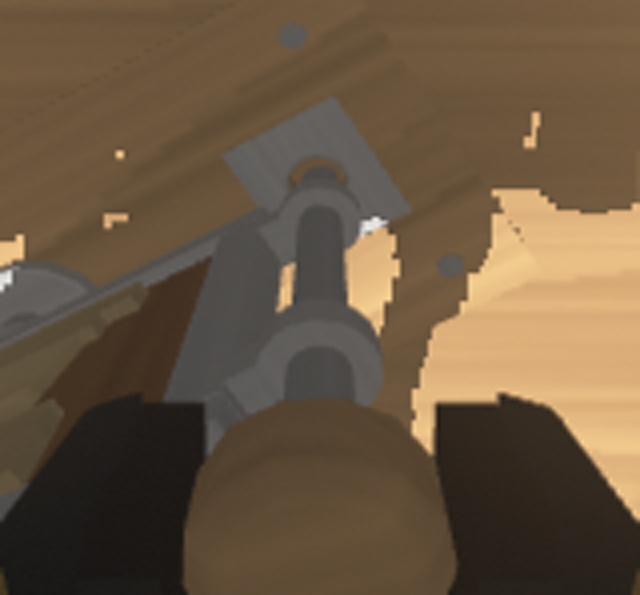

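The bolt is in the hole, with the rod entering the keeper at crop (318,180). I'll press on to the stop.

Request:
apply_moves([
  [[0,0,0.0015,0,0,0],[0,0,0.003,0,0,0],[0,0,0.003,0,0,0],[0,0,0.003,0,0,0]],
])

```text
t: 6.93
position: [0.6337, -0.1155, 0.3783]
eef_rot: [[1.0, 0.0, 0.009], [0.0, -1.0, 0.002], [0.009, -0.002, -1.0]]
force: [-2.4, 2.3, 9.6]
grip_width: 0.0276
```

Stalled at 0.3783 m with 9.6 N: that is 24.5 mm below the upper stop, so it's home. I'll release and retreat.

Request:
apply_moves([
  [[0,0,-0.0005,0,0,0],[0,0,-0.0005,0,0,0],[0,0,-0.0005,0,0,0],[0,0,-0.0005,0,0,0],[0,0,-0.0005,0,0,0]],
], claw=80)

```text
t: 7.35
position: [0.6334, -0.1156, 0.3778]
eef_rot: [[1.0, 0.0, 0.007], [0.0, -1.0, 0.002], [0.007, -0.002, -1.0]]
force: [-0.0, -0.0, -0.6]
grip_width: 0.0588
```

Request:
apply_moves([
  [[0,0,-0.02,0,0,0],[0,0,-0.045,0,0,0],[0,0,-0.07,0,0,0],[0,0,-0.07,0,0,0],[0,0,-0.07,0,0,0]],
])

```text
t: 7.77
position: [0.6334, -0.1158, 0.4496]
eef_rot: [[1.0, 0.0, 0.011], [0.0, -1.0, 0.001], [0.011, -0.001, -1.0]]
force: [-0.2, 0.2, -0.4]
grip_width: 0.0604
```

```bash
python3 -c "
from h import *
s=bot.observe();print(s['t'],s['position'],s['force'],s['grip_width'])
f=grab('wrist','w6.png')
P=cloud(f); m=(P[...,2]>.235)&(P[...,2]<.27); print(m.sum(), np.nanmedian(P[m],0))
f=grab('scene','s6.png')
im=f['image'][120:270,220:370]; cv2.imwrite('pics/s6c.png',cv2.resize(im,None,fx=4,fy=4,interpolation=2)[:,:,::-1])
"
```

```text
7.7667 [ 0.63339039 -0.11583422  0.4496048 ] [-0.21457482  0.17548441 -0.36621411] 0.06044584642533263
1592 [ 0.63613567 -0.11514112  0.24289505]
```

View pics/s6c.png

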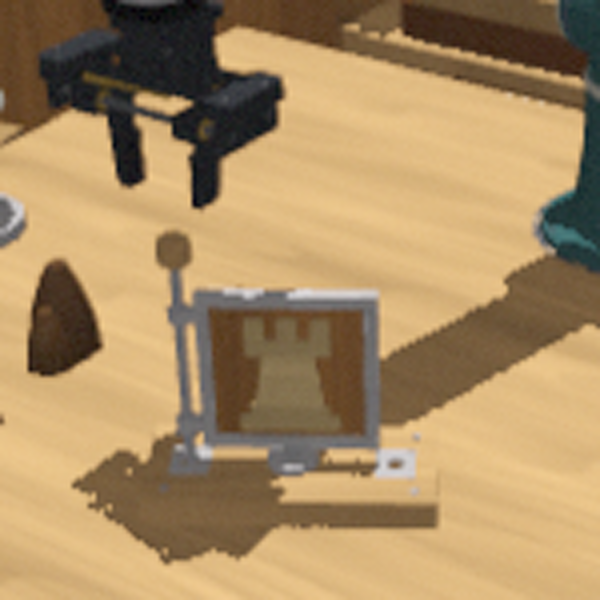

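View pics/w6.png

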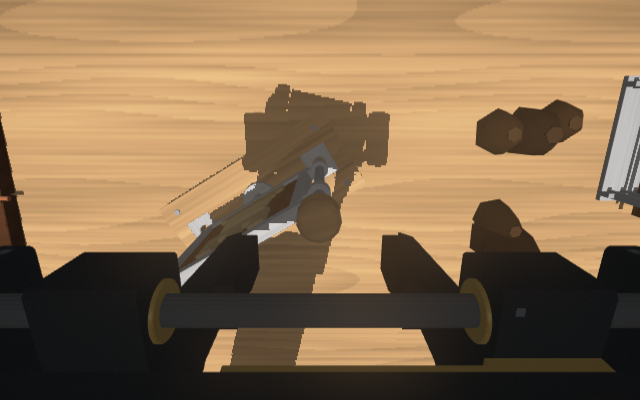

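The knob top reads 0.2429 m, the same as at the start with the bolt home. The rook faces the far side and the gripper is clear, so I'll hand it in.

```bash
python3 -c "
from h import *
print(bot.sign_off()); s=bot.observe();print(s['t'],s['force'])"
```

```text
the job is handed in; nothing more can be done
None
the job is handed in; nothing more can be done
```

The sign now shows the rook to the far side of the table, and the bolt is home in the other hole. I gripped the bolt knob and drew it up until it met its stop (about 25 mm of lift, 11.5 N). I then swung the panel half a turn counter-clockwise, pushed the bolt down, let go and moved the gripper clear. It took about 8 s.

- **Bolt home:** it stalled under 9.6 N at 24.5 mm below the upper stop. The knob top then measured 0.2429 m, the same as at the start when the bolt was home.
- **Panel:** the last scene picture shows the rook facing away from the robot. Before pushing the bolt in, two views of the panel angle differed from the start by less than 1°, though in opposite directions.
- **Other objects:** the arm never came near the rook, rocks or dish. I did not re-measure their positions at the end.
- **Force:** the largest force I read was about 17 N, early in the swing. The camera and arm positions disagreed by about 2 mm, so I corrected the path and it dropped.

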